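# Hook up a brake's return spring with a spring puller

## Task

Take the spring puller from its wooden stand, hook it into the outer eye of the loose return spring on the brake unit, stretch the spring and press its inner eye down over the headed anchor post until it is fully seated, then unhook the puller and stand it back in its stand. The post is clamped anywhere along its slot, so feel for it: keep the force on the spring below 40 N, never stretch the spring beyond 55 mm, touch the spring with the puller only, and leave the other things on the bench where they are.

Things in the scene. Friction and masses are not known exactly. Their poses are not given: they have to be found in the camera images.
- brake_unit: Grey steel base plate, fixed, 180 x 90 x 8 mm, flat on the bench, with a low curved brake shoe (30 mm high) on its +y side. Origin: middle of the underside; x runs along the plate from the spring's bracket towards the anchor post, z up. The bracket at the -x end is 56 mm high.
- bracket_pin (a point): Upright pin in the bracket, at the height of the level spring (40 mm over the bench); on the unit at x -62 mm, y 0. The spring swivels freely about it, up to 0.8 rad either side of the unit's x, and pitches up to 0.4 rad; it falls back to level, a stop, by its weight. Axes as the unit.
- post_slot (a point): Middle of the post's slot at the height of the level spring (40 mm), on the unit at x 48 mm, y 0. The upright post itself has no reading: it is clamped up to 10 mm to either side of this point along the unit's x. From below: 18 mm thick shoulder up to 36.5 mm over the bench, stem 8 mm thick, round head 11 mm across from 45 to 48 mm.
- spring_link: Flat steel end of the spring, 5 mm wire bent into two eyes in line. Origin: on the bracket pin when slack, moving outward with the stretch; x outward along the spring, z up; outer end at x 121 mm. Slack it lies level, turned 0.35 to 0.6 rad from the post line towards the unit's -y side. The puller's force on it adds up all their contacts.
- post_eye (a point): Middle of the inner (post) eye, 77 mm along x from the link's origin: octagonal opening 18 mm long and wide. It belongs round the post's stem under the head; seated, the spring draws the eye's outer edge (9 mm beyond this point) against the stem. Axes as the link.
- pull_eye (a point): Middle of the outer (pull) eye, 103.5 mm along x from the link's origin: octagonal opening 25 mm long (x), 15 mm wide, for the puller's hook. Axes as the link.
- spring_stretch (a joint): Stretch of the spring in m; 0 slack. Pull needed: about 2.1 N plus 150 N per m. Seated on the post it reads 0.018 to 0.038, depending on where the post is; over 0.055 the spring is spoilt.
- spring_puller: Loose hook tool, about 150 g, upright. Origin: middle of the underside of its 46 x 40 x 5 mm flange; z up, x the way the toe points. Above: wooden handle 30 (x) x 22 mm (y), 5 to 51 mm high, to grip across y. Below: shank 7 mm thick, at its foot a toe 6 mm thick reaching 11 mm from the shank's axis, its top 39 and underside 45 mm under the origin. Collar 20 mm across, 23 to 27 mm under the origin.
- puller_stand: Fixed wooden block 66 x 62 x 56 mm; origin: middle of the underside. The puller stands in it, flange on the block's top (puller origin 56 mm above the stand's), axes parallel, hook and collar in an upright through hole 32 mm (x) x 28 mm (y) whose middle lies 1 mm to +x of the block's.
- wax_tin: Bystander: cream round tin, 56 mm across, 55 mm high; origin middle of the underside.
- sanding_block: Bystander: brown sanding block 63 x 109 x 34 mm; origin middle of the underside.

How it is judged:
By the outcome, as a careful person would: the job done as asked, in the order asked, and still so for the second after the job is handed in, with the robot touching nothing.
It also fails if it takes over 72 s, if anything falls off the work surface, if the arm or the gripper's body presses on something with over 40 N, if the wrist force passes 120 N, or if a joint passes its speed limit or range.

## Robot

A 7-joint arm with a two-finger parallel gripper is mounted at the origin on a cart in front of the work surface, level with it; the furniture and walls round the work are solid. World frame = base frame: x ahead of the robot, y to its left, z up, the work surface at z = 0. Lengths are in mm, angles in rad, forces in N, time in s.
With the tool pointing down it reaches from about 425 to 875 mm from the base axis. Payload 4.7 kg.
Tool frame: the origin (TCP) lies at the centre of the arm's flange, where the gripper is bolted on; the fingertips stand 173 mm ahead of it and the grasp point (between the pads) lies r.pinch_z ahead of it (r.pinch_z is the distance from the TCP to the grasp point, in mm); z points along the fingers, y is the line along which they close (so a half turn about z gives the same grasp; the last joint's range is limited). The gripper opens to 85 mm and grips with 20 to 120 N. Pads are 22 mm wide; open, the fingers measure 114 mm over their backs; the gripper's body (76 mm by 85 mm) begins 54 mm behind the grasp point. The pads swing forward as they close: fully open they stand 13 mm farther back than shut.
Start: joints at [-1.281, 0.321, -0.07, 1.45, 0.023, 1.371, -0.057], TCP at [177.021, 625.436, 404.749] pointing down, gripper open.
Joint ranges: [-2.86, 2.86], [-0.3, 2.09], [-1.38, 1.24], [0.06, 2.45], [-1.56, 4.7], [0.09, 2.05], [-2.69, 2.69]. Speed limits (rad/s): [2.57, 2.57, 3.14, 3.14, 3.14, 3.14, 3.14].

## Interface

Orientations are given as a 3x3 rotation matrix whose columns are the frame's x, y, z axes.
In Python, from workcell import r gives the robot as it stands. The module is installed in compiled form; this text tells all that it offers.
- The arm moves only by the tool play_rows, never from a script. Its argument "series" is a list of rows, each an object of numbers: "x", "y", "z": the shift along the tool's x, y, z in mm; "wx", "wy", "wz": the turn, a rotation vector about the tool's x, y, z in rad; "hand": the closure, from -1 (fully open) to 1 (shut). In form: [{"x": .., "y": .., "z": .., "wx": .., "wy": .., "wz": .., "hand": ..}, ...]. A call has 1 to 20 rows; each row is the pose to reach, as a shift and turn from the pose commanded when the call began, along the tool's axes at that moment; what a row does not reach only later rows make up. A row lasts 1/10 s, in which the tool goes at most 50 mm and 8.59 degrees, less where a joint would pass 70% of its speed; a pose out of reach is approached as far as the arm can. A call with a gripper value outside its range is refused whole. The fingers move at their own pace and stop on an object; "grip_force" is the grip in N (left out, the last holds). Time passes only in rows, so rows that repeat a pose let the fingers close. It gives the time, the measured TCP pose, the force, the opening and the grip force at its end, in the units of the state.
- r.get_state(): the state, without advancing time (a new reading comes with each control period).
- r.grab_frame(name): name is "scene" or "top" or "wrist"; returns (picture, depth): 400x640x3 uint8, red, green, blue; 400x640 float32, mm along the optical axis (not along the pixel's ray), 0 where there is no reading.
- r.camera_model(name): a dict with "fov_y" (degrees; the focal length in pixels is half the picture's height over the tangent of half this angle, whatever the lens; pixels are square), "cx", "cy" (the principal point, pixels), "xyz" and "orientation" of the camera in the world; the wrist camera has in their place "mount" (4x4, takes a point from camera to tool coordinates, whose origin is the TCP and whose axes are the flange's). Camera axes: x right, y up, looking along -z (the intrinsics and any distortion apply to the point x, -y, -z); pixel columns grow to the right and rows downward; lengths in mm; the calibration is good to about 2 mm. A picture is of the moment at which its call begins: read the wrist's pose just before it. camera_model takes no time and is no camera call.
- r.sign_off(): hands the job in; it is judged then, once.
Trained networks look in the newest picture that a camera, given by its name, has taken for a name from the list of things; names that differ only in an ending like _2 or _b are one class to them, and where a whole thing is asked for, a point or a joint stands for the part that bears it (a point fixed in the world has none). Each returns a list of dicts, best first, with "conf" (0 to 1); they miss things now and then, are a little off and sometimes report something else, mostly with a low value. They report only what shows in the picture. A call takes as long as a camera call.
- r.recognise(label, camera): "uv" ([column, row] in pixels, amid what is visible of it).
- r.silhouettes(label, camera): "region" (400x640 bool, what is visible of it) and "uv" ([column, row] in pixels, amid what is visible of it).
The state is a dict: "clock": time; "joint_positions": joint angles; "dq": joint speeds; "tau": joint torques, N m; "ee_pos": TCP position; "tool_rot": TCP orientation; "force": force on the tool from outside, world axes, zero at the start; "ft_torque": the same for the moment, N m; "width": finger opening in mm; "gripper_force": force on a finger pad.
Only numpy, scipy, OpenCV 4.12 (cv2) and the standard library are available. Lean on these libraries where they do the work, as an engineer would, in place of code of your own. Each camera call takes 0.05 s, during which the arm holds its last target. There are 200 camera calls.

## Working session

There is one attempt and no reset: what is moved stays moved. The work goes in short steps, Python scripts to look and compute and a tool call to move; the robot and the scene stay as the last step left them, time stands still between calls to the robot, and variables do not carry over. Pictures are saved under pics/ and viewed, at most 10 in all, crops included, and the job is handed in when it is done.

Besides the shell and the picture viewer there is one more tool, called after "Call:" by a JSON object that holds its "method" and its "body". play_rows: Moves the arm, as the interface text tells. Its arguments: {"type":"object","properties":{"series":{"type":"array"},"grip_force":{"type":"number"}},"required":["series"]}

```bash
mkdir -p pics
cat > h.py <<'E'
import numpy as np, cv2
from workcell import r
def cam(name):
    m=r.camera_model(name)
    if 'mount' in m:
        s=r.get_state(); T=np.eye(4); T[:3,:3]=s['tool_rot']; T[:3,3]=s['ee_pos']
        W=T@np.array(m['mount'])
        return m,W[:3,:3],W[:3,3]
    return m,np.array(m['orientation']),np.array(m['xyz'])
def cloud(name):
    m,R,p=cam(name); im,d=r.grab_frame(name)
    f=200/np.tan(np.radians(m['fov_y'])/2)
    v,u=np.mgrid[0:400,0:640]
    P=np.stack([(u-m['cx'])/f*d,-(v-m['cy'])/f*d,-d],-1)@R.T+p
    P[d==0]=np.nan
    return im,d,P
def save(im,n): cv2.imwrite('pics/'+n,im[...,::-1])
E
python3 - <<'E'
from h import *
s=r.get_state(); print({k:np.round(v,3).tolist() for k,v in s.items()}, r.pinch_z)
for c in ['scene','top','wrist']:
    m=r.camera_model(c); print(c,{k:np.round(v,3).tolist() if not isinstance(v,str) else v for k,v in m.items()})
    im,d,P=cloud(c); save(im,c+'0.png'); np.savez(c+'0.npz',im=im,d=d,P=P)
    if c=='wrist':continue
    for l in ['brake_unit','spring_link','spring_puller','puller_stand','wax_tin','sanding_block']:
        for q in r.silhouettes(l,c)[:2]:
            g=q['region']; pts=P[g]; pts=pts[~np.isnan(pts[:,0])]
            if len(pts)==0: continue
            print(l,round(q['conf'],2),np.round(q['uv']),g.sum(),np.round(np.median(pts,0)),np.round(np.percentile(pts,2,0)),np.round(np.percentile(pts,98,0)))
E
```

```text
{'clock': 0.0, 'joint_positions': [-1.281, 0.322, -0.07, 1.452, 0.023, 1.371, -0.057], 'dq': [-0.001, -0.001, -0.0, 0.001, -0.001, 0.002, 0.0], 'tau': [0.001, -49.358, -0.382, -31.433, 0.013, 0.012, 0.0], 'ee_pos': [177.021, 625.215, 403.621], 'tool_rot': [[-0.962, 0.272, -0.0], [0.272, 0.962, -0.002], [-0.0, -0.002, -1.0]], 'force': [0.134, -0.525, -0.193], 'ft_torque': [0.032, -0.011, -0.036], 'gripper_force': 0.0, 'width': 85.598} 154.70000000000002
scene {'fov_y': 46.077, 'cx': 323.225, 'cy': 198.012, 'xyz': [161.858, 335.746, 641.209], 'orientation': [[-0.855, 0.321, -0.408], [-0.519, -0.558, 0.648], [-0.02, 0.766, 0.643]]}
brake_unit 0.64 [343. 236.] 3044 [ 453. -210.    8.] [ 414. -307.    3.] [ 508. -138.   55.]
spring_link 0.65 [373. 230.] 171 [ 423. -240.   41.] [ 402. -269.   20.] [ 439. -212.   43.]
spring_link 0.5 [227. 259.] 1629 [601. -48.  33.] [ 532. -111.    1.] [633.  -1. 106.]
spring_puller 0.77 [372. 156.] 464 [ 492. -393.   77.] [ 478. -425.   56.] [ 514. -381.  107.]
puller_stand 0.57 [374. 180.] 1052 [ 484. -374.   36.] [ 465. -436.   -1.] [ 527. -369.   56.]

[... 657 characters left out ...]
3030 [ 468. -225.    9.] [ 420. -312.    1.] [ 517. -141.   57.]
spring_puller 0.86 [382. 199.] 306 [ 493. -399.   86.] [ 481. -424.   59.] [ 513. -384.  109.]
puller_stand 0.63 [380. 205.] 583 [ 490. -395.   56.] [ 467. -438.    4.] [ 529. -372.   60.]
wax_tin 0.98 [378. 234.] 529 [ 411. -392.   55.] [ 387. -418.   22.] [ 436. -369.   58.]
wax_tin 0.59 [304. 214.] 3022 [ 466. -228.    9.] [ 415. -313.    1.] [ 516. -141.   57.]
sanding_block 0.82 [232. 159.] 1337 [595. -63.  34.] [ 563. -115.    2.] [629.  -9.  38.]
wrist {'fov_y': 63.249, 'cx': 314.584, 'cy': 194.611, 'mount': [[0.001, 0.955, 0.296, 76.602], [1.0, -0.001, -0.0, -0.707], [-0.0, 0.296, -0.955, 30.491], [0.0, 0.0, 0.0, 1.0]]}
```

Run:
```python
from h import *
a=cv2.resize(np.load('scene0.npz')['im'][120:320,180:440],None,fx=2.5,fy=2.5,interpolation=cv2.INTER_CUBIC)
b=cv2.resize(np.load('top0.npz')['im'][130:270,190:430],None,fx=3.2,fy=3.2,interpolation=cv2.INTER_CUBIC)
save(a,'sc.png');save(b,'tc.png')
```

```text
(no output)
```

View pics/sc.png

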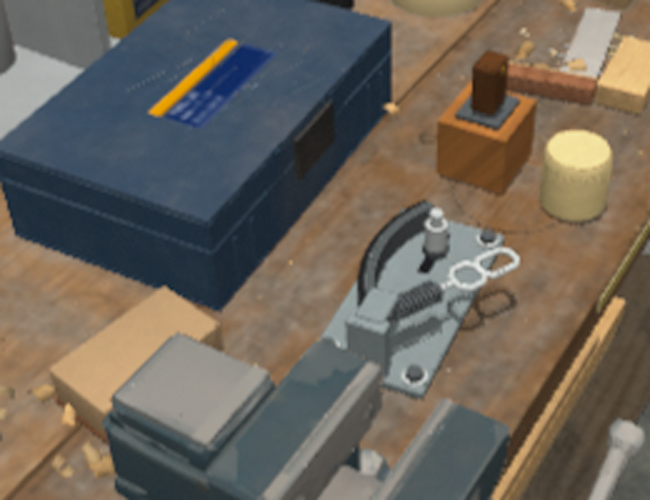

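View pics/tc.png

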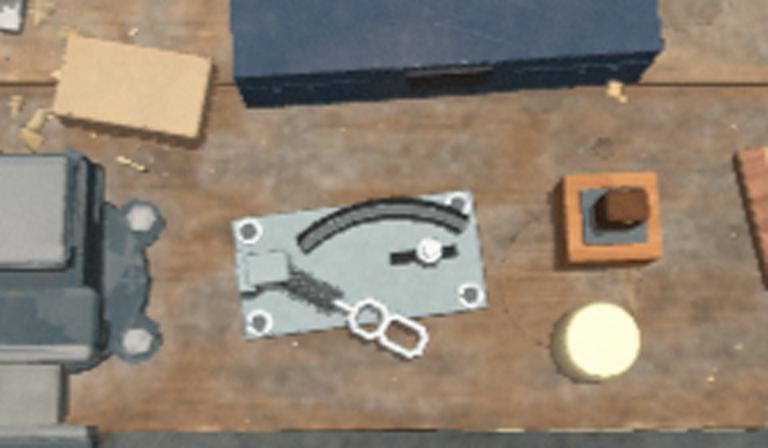

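Run:
```python
from h import *
for c in ['top','scene']:
    P=np.load(c+'0.npz')['P']; X=P[...,0];Y=P[...,1];Z=P[...,2]
    def box(x0,x1,y0,y1,z0,z1): return P[(X>x0)&(X<x1)&(Y>y0)&(Y<y1)&(Z>z0)&(Z<z1)]
    def rect(n,p):
        if len(p)<4: print(c,n,len(p));return
        q=cv2.minAreaRect(p[:,:2].astype(np.float32)); print(c,n,len(p),np.round(q[0],1),np.round(q[1],1),round(q[2],1),'med',np.round(np.median(p,0),1))
    rect('plate',box(400,530,-330,-125,4.5,13))
    rect('bracket',box(420,500,-200,-120,52,60))
    rect('post',box(430,510,-300,-240,43.5,52))
    rect('link',box(385,450,-290,-200,36,50))
    rect('standtop',box(450,540,-450,-350,52,59))
    rect('flange',box(450,540,-450,-350,59.5,66))
    rect('handle',box(450,540,-450,-350,102,112))
    rect('tin',box(370,450,-430,-350,52,60))
    rect('toolbox',box(530,800,-440,-150,40,150))
    rect('toolboxtop',box(530,800,-440,-150,75,150))
    rect('vise',box(300,700,-140,50,40,250))
```

```text
top plate 1980 [ 460.9 -224.7] [119.1 184.7] 7.2 med [ 466.5 -232.6    8.5]
top bracket 173 [ 460.8 -158.7] [29.3 36.1] 0.5 med [ 461.7 -156.7   55.8]
top post 18 [ 459.3 -259.2] [ 8.3 59.5] 46.7 med [ 477.8 -275.6   48.4]
top link 197 [ 426.7 -236.3] [80.6 26.3] 63.8 med [ 426.4 -239.2   42.2]
top standtop 421 [ 498.7 -405.5] [62.1 66.7] 1.8 med [ 494.8 -401.6   56.5]
top flange 158 [ 497.7 -403.3] [60.4 57.3] 3.9 med [ 487.4 -394.8   61.5]
top handle 139 [ 498.5 -404.7] [22.2 29. ] 0.2 med [ 498.2 -404.9  106.9]
top tin 439 [ 412.  -395.5] [52.3 53.7] 59.6 med [ 411.4 -395.8   55.4]
top toolbox 11227 [ 664.9 -293.8] [270.  287.4] 0.1 med [ 686.5 -288.    93.5]
top toolboxtop 10734 [ 696.8 -289.7] [204.6 288.1] 2.6 med [ 691.2 -287.7   93.6]
top vise 5245 [500.2 -44.9] [189.5 399.9] 89.9 med [419.3  -7.8 112.2]
scene plate 1701 [ 468.9 -224.4] [ 90.2 182.9] 7.2 med [ 452.2 -222.9    7. ]
scene bracket 206 [ 459.7 -156.1] [28.2 36.4] 3.8 med [ 460.1 -154.9   54.2]
scene post 20 [ 475.3 -274.8] [9.2 8.8] 81.2 med [ 475.  -275.    46.4]
scene link 233 [ 424.9 -234. ] [79.6 29.4] 65.1 med [ 422.6 -239.2   40.6]
scene standtop 338 [ 497.3 -403.7] [63.6 69.1] 2.4 med [ 485.6 -388.7   55. ]
scene flange 94 [ 496.  -401.7] [40.5 44.1] 5.8 med [ 487.  -392.4   60.6]
scene handle 91 [ 496.4 -403.9] [21.6 31.4] 2.7 med [ 494.9 -401.8  105. ]
scene tin 310 [ 409.9 -393.8] [51.8 50.4] 84.7 med [ 409.3 -393.1   53.7]
scene toolbox 8882 [ 695.6 -287.6] [207.5 288. ] 3.7 med [ 668.9 -268.3   91.6]
scene toolboxtop 7901 [ 695.8 -288.3] [207.  287.9] 3.3 med [ 681.6 -268.6   91.8]
scene vise 11245 [500. -45.] [399.9 190. ] 0.0 med [409.6   5.6 108.8]
```

Call:
{"method": "play_rows", "body": {"series": [{"x": -317, "y": -82, "z": 0, "wz": 0.5, "hand": -1}, {"x": -317, "y": -82, "z": 0, "wz": 0.5, "hand": -1}, {"x": -317, "y": -82, "z": 0, "wz": 0.5, "hand": -1}, {"x": -317, "y": -82, "z": 0, "wz": 0.5, "hand": -1}, {"x": -317, "y": -82, "z": 0, "wz": 0.5, "hand": -1}, {"x": -317, "y": -82, "z": 0, "wz": 0.5, "hand": -1}, {"x": -317, "y": -82, "z": 0, "wz": 0.5, "hand": -1}, {"x": -533, "y": -332, "z": 0, "wz": 1.0, "hand": -1}, {"x": -533, "y": -332, "z": 0, "wz": 1.0, "hand": -1}, {"x": -533, "y": -332, "z": 0, "wz": 1.0, "hand": -1}, {"x": -533, "y": -332, "z": 0, "wz": 1.0, "hand": -1}, {"x": -533, "y": -332, "z": 0, "wz": 1.0, "hand": -1}, {"x": -533, "y": -332, "z": 0, "wz": 1.0, "hand": -1}, {"x": -533, "y": -332, "z": 0, "wz": 1.0, "hand": -1}]}}

```text
validation failed for argument at $.se...
```

Call:
{"method": "play_rows", "body": {"series": [{"x": -317, "y": -82, "z": 0, "wx": 0, "wy": 0, "wz": 0.5, "hand": -1}, {"x": -317, "y": -82, "z": 0, "wx": 0, "wy": 0, "wz": 0.5, "hand": -1}, {"x": -317, "y": -82, "z": 0, "wx": 0, "wy": 0, "wz": 0.5, "hand": -1}, {"x": -317, "y": -82, "z": 0, "wx": 0, "wy": 0, "wz": 0.5, "hand": -1}, {"x": -317, "y": -82, "z": 0, "wx": 0, "wy": 0, "wz": 0.5, "hand": -1}, {"x": -317, "y": -82, "z": 0, "wx": 0, "wy": 0, "wz": 0.5, "hand": -1}, {"x": -317, "y": -82, "z": 0, "wx": 0, "wy": 0, "wz": 0.5, "hand": -1}, {"x": -533, "y": -332, "z": 0, "wx": 0, "wy": 0, "wz": 1.0, "hand": -1}, {"x": -533, "y": -332, "z": 0, "wx": 0, "wy": 0, "wz": 1.0, "hand": -1}, {"x": -533, "y": -332, "z": 0, "wx": 0, "wy": 0, "wz": 1.0, "hand": -1}, {"x": -533, "y": -332, "z": 0, "wx": 0, "wy": 0, "wz": 1.0, "hand": -1}, {"x": -533, "y": -332, "z": 0, "wx": 0, "wy": 0, "wz": 1.0, "hand": -1}, {"x": -533, "y": -332, "z": 0, "wx": 0, "wy": 0, "wz": 1.0, "hand": -1}, {"x": -533, "y": -332, "z": 0, "wx": 0, "wy": 0, "wz": 1.0, "hand": -1}]}}

```text
clock: 2.15
ee_pos: [600.8, 155.8, 405.2]
tool_rot: [[-0.286, 0.958, 0.001], [0.958, 0.286, -0.002], [-0.002, 0.001, -1.0]]
force: [0.6, -0.4, -0.2]
width: 85.7
gripper_force: 0.0
```

Call:
{"method": "play_rows", "body": {"series": [{"x": -285, "y": -128, "z": 0, "wx": 0, "wy": 0, "wz": 0.15, "hand": -1}, {"x": -285, "y": -128, "z": 0, "wx": 0, "wy": 0, "wz": 0.15, "hand": -1}, {"x": -285, "y": -128, "z": 0, "wx": 0, "wy": 0, "wz": 0.15, "hand": -1}, {"x": -285, "y": -128, "z": 0, "wx": 0, "wy": 0, "wz": 0.15, "hand": -1}, {"x": -285, "y": -128, "z": 0, "wx": 0, "wy": 0, "wz": 0.15, "hand": -1}, {"x": -285, "y": -128, "z": 0, "wx": 0, "wy": 0, "wz": 0.15, "hand": -1}, {"x": -285, "y": -128, "z": 0, "wx": 0, "wy": 0, "wz": 0.15, "hand": -1}, {"x": -389, "y": -269, "z": 45, "wx": 0, "wy": 0, "wz": 0.26, "hand": -1}, {"x": -389, "y": -269, "z": 45, "wx": 0, "wy": 0, "wz": 0.26, "hand": -1}, {"x": -389, "y": -269, "z": 45, "wx": 0, "wy": 0, "wz": 0.26, "hand": -1}, {"x": -389, "y": -269, "z": 45, "wx": 0, "wy": 0, "wz": 0.26, "hand": -1}, {"x": -389, "y": -269, "z": 45, "wx": 0, "wy": 0, "wz": 0.26, "hand": -1}, {"x": -389, "y": -269, "z": 45, "wx": 0, "wy": 0, "wz": 0.26, "hand": -1}]}}

```text
clock: 3.45
ee_pos: [455.2, -289.5, 359.8]
tool_rot: [[-0.034, 0.999, 0.001], [0.999, 0.034, 0.001], [0.001, 0.001, -1.0]]
force: [-0.2, 1.0, -0.2]
width: 85.1
gripper_force: 0.0
```

Run:
```python
from h import *
im,d,P=cloud('wrist'); save(im,'w1.png'); np.savez('w1.npz',im=im,d=d,P=P)
s=r.get_state(); print(np.round(s['ee_pos'],1),np.round(s['joint_positions'],2))
X=P[...,0];Y=P[...,1];Z=P[...,2]
def box(x0,x1,y0,y1,z0,z1): return P[(X>x0)&(X<x1)&(Y>y0)&(Y<y1)&(Z>z0)&(Z<z1)]
def rect(n,p):
    if len(p)<4: print(n,len(p));return
    q=cv2.minAreaRect(p[:,:2].astype(np.float32)); print(n,len(p),np.round(q[0],1),np.round(q[1],1),round(q[2],1),'med',np.round(np.median(p,0),1))
rect('plate',box(418,530,-330,-125,5,12))
rect('bracket',box(440,500,-200,-120,53,60))
rect('post',box(460,500,-300,-250,44.5,52))
rect('link',box(385,450,-290,-200,36,50))
rect('standtop',box(450,540,-450,-350,53.5,58.5))
rect('flange',box(450,540,-450,-350,59.5,64))
rect('handle',box(450,540,-450,-350,102,112))
for l in ['post_eye','pull_eye','post_slot','spring_link']:
    for q in r.recognise(l,'wrist')[:1]: print(l,q)
```

```text
[ 456.1 -288.6  359.9] [-0.15  0.13  0.72  1.81 -0.09  1.24  0.63]
plate 12186 [ 471.  -224.1] [ 90.1 180.3] 7.2 med [ 467.4 -221.1    8.3]
bracket 1250 [ 461.6 -160.9] [28.6 28.9] 2.2 med [ 462.5 -160.    56.1]
post 115 [ 477.2 -274.5] [10.6 10. ] 2.8 med [ 477.2 -274.6   48.2]
link 1299 [ 426.9 -234.1] [81.2 27.7] 65.2 med [ 427.1 -236.1   42.3]
standtop 1894 [ 498.7 -403.8] [62.2 67.2] 2.3 med [ 492.9 -390.6   56.3]
flange 883 [ 498.7 -403.1] [39.6 45.9] 3.0 med [ 489.9 -391.8   61.2]
handle 814 [ 498.5 -403. ] [22.4 29.8] 1.4 med [ 498.1 -400.8  106.8]
post_eye {'uv': [286.9, 125.8], 'conf': 0.98}
pull_eye {'uv': [295.5, 105.5], 'conf': 0.69}
post_slot {'uv': [334.1, 97.3], 'conf': 0.86}
spring_link {'uv': [287.9, 127.2], 'conf': 0.62}
```

View pics/w1.png

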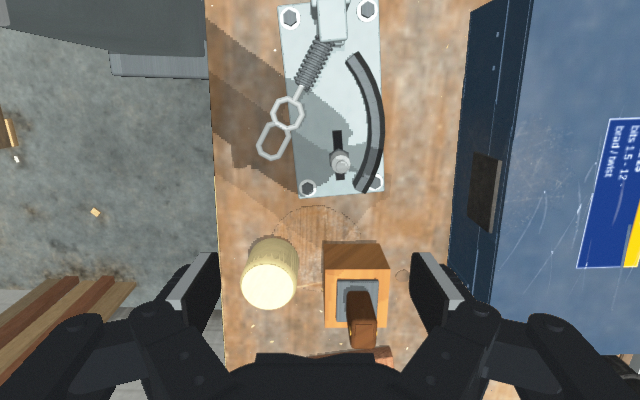

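Call:
{"method": "play_rows", "body": {"series": [{"x": -115, "y": 39, "z": 20, "wx": 0, "wy": 0, "wz": -0.006, "hand": -1}, {"x": -115, "y": 39, "z": 20, "wx": 0, "wy": 0, "wz": -0.006, "hand": -1}, {"x": -115, "y": 39, "z": 20, "wx": 0, "wy": 0, "wz": -0.006, "hand": -1}, {"x": -115, "y": 39, "z": 60, "wx": 0, "wy": 0, "wz": -0.006, "hand": -1}, {"x": -115, "y": 39, "z": 95, "wx": 0, "wy": 0, "wz": -0.006, "hand": -1}, {"x": -115, "y": 39, "z": 118, "wx": 0, "wy": 0, "wz": -0.006, "hand": -1}, {"x": -115, "y": 39, "z": 118, "wx": 0, "wy": 0, "wz": -0.006, "hand": -1}]}}

```text
clock: 4.4
ee_pos: [498.0, -401.0, 237.6]
tool_rot: [[-0.043, 0.999, -0.006], [0.999, 0.043, 0.004], [0.004, -0.006, -1.0]]
force: [0.4, -0.1, -0.6]
width: 85.5
gripper_force: 0.0
```

Run:
```python
from h import *
for i in range(4):
    s=r.get_state(); print(np.round(s['ee_pos'],1),np.round(s['force'],1),s['width']); r.grab_frame('scene')
```

```text
[ 498.  -401.   237.6] [ 0.4 -0.1 -0.6] 85.51429365790389
[ 498.6 -401.9  240.2] [ 0.2 -0.9  0.4] 85.20699725534739
[ 499.  -402.7  242. ] [-0.1 -0.4  0.5] 85.70995559359554
[ 499.1 -403.2  243.1] [ 0.1 -0.4 -0.8] 85.53216208140131
```

Call:
{"method": "play_rows", "body": {"series": [{"x": 0, "y": 0, "z": 0, "wx": 0, "wy": 0, "wz": 0, "hand": 1}, {"x": 0, "y": 0, "z": 0, "wx": 0, "wy": 0, "wz": 0, "hand": 1}, {"x": 0, "y": 0, "z": 0, "wx": 0, "wy": 0, "wz": 0, "hand": 1}, {"x": 0, "y": 0, "z": 0, "wx": 0, "wy": 0, "wz": 0, "hand": 1}, {"x": 0, "y": 0, "z": 0, "wx": 0, "wy": 0, "wz": 0, "hand": 1}, {"x": 0, "y": 0, "z": 0, "wx": 0, "wy": 0, "wz": 0, "hand": 1}, {"x": 0, "y": 0, "z": 0, "wx": 0, "wy": 0, "wz": 0, "hand": 1}, {"x": 0, "y": 0, "z": 0, "wx": 0, "wy": 0, "wz": 0, "hand": 1}], "grip_force": 90}}

```text
clock: 5.4
ee_pos: [498.5, -403.3, 242.2]
tool_rot: [[-0.041, 0.999, 0.001], [0.999, 0.041, -0.0], [-0.0, 0.001, -1.0]]
force: [0.4, 0.8, 5.0]
width: 21.0
gripper_force: 88.5
```

Run:
```python
from h import *
r.grab_frame('scene');s=r.get_state(); print(np.round(s['ee_pos'],1),np.round(s['force'],1),s['width'],s['gripper_force'],np.round(s['tool_rot'],4))
```

```text
[ 498.5 -403.3  242.2] [0.5 0.7 5.3] 20.935439876240935 88.51680994033813 [[-4.110e-02  9.992e-01  9.000e-04]
 [ 9.992e-01  4.110e-02 -4.000e-04]
 [-4.000e-04  9.000e-04 -1.000e+00]]
```

Call:
{"method": "play_rows", "body": {"series": [{"x": 0, "y": 0, "z": -20, "wx": 0, "wy": 0, "wz": 0, "hand": 1}, {"x": 0, "y": 0, "z": -40, "wx": 0, "wy": 0, "wz": 0, "hand": 1}, {"x": 0, "y": 0, "z": -60, "wx": 0, "wy": 0, "wz": 0, "hand": 1}, {"x": 0, "y": 0, "z": -80, "wx": 0, "wy": 0, "wz": 0, "hand": 1}, {"x": 0, "y": 0, "z": -80, "wx": 0, "wy": 0, "wz": 0, "hand": 1}]}}

```text
clock: 5.95
ee_pos: [498.4, -403.8, 323.5]
tool_rot: [[-0.041, 0.999, 0.003], [0.999, 0.041, -0.002], [-0.002, 0.003, -1.0]]
force: [0.0, 0.3, -1.2]
width: 21.0
gripper_force: 88.1
```

Run:
```python
from h import *
im,d,P=cloud('scene');s=r.get_state(); print(np.round(s['ee_pos'],1),np.round(s['force'],1),s['width'],s['gripper_force'],np.round(s['joint_positions'],2))
save(cv2.resize(im[90:220,310:470],None,fx=4,fy=4,interpolation=cv2.INTER_CUBIC),'s2.png')
X=P[...,0];Y=P[...,1];Z=P[...,2]
for z0 in range(90,150,4):
    p=P[(X>460)&(X<540)&(Y>-450)&(Y<-360)&(Z>z0)&(Z<=z0+4)]
    if len(p): print(z0,len(p),np.round(p.min(0),1),np.round(p.max(0),1))
# refine link from w1
P=np.load('w1.npz')['P'];X=P[...,0];Y=P[...,1];Z=P[...,2]
m=(X>385)&(X<470)&(Y>-290)&(Y<-190)&(Z>36)&(Z<46)
c=np.array([463.2,-162.6])
p=P[m][:,:2]-c
for a in np.radians(np.arange(-118,-108,1)):
    u=np.array([np.cos(a),np.sin(a)]);w=np.array([-u[1],u[0]])
    x=p@u;y=p@w;k=(x>85)&(x<122)
    print(round(np.degrees(a)),'max x',round(x.max(),1),'y range pull',np.round([y[k].min(),y[k].max(),y[k].mean()],1))
```

```text
[ 498.1 -403.3  321.7] [-0.3 -0.5 -2.8] 21.173109103165572 88.12638759613037 [ 0.06  0.42  0.75  1.6  -0.3   1.23  0.91]
94 9 [ 493.3 -415.4   94. ] [ 498.5 -402.9   97.4]
98 8 [ 492.7 -407.3   98.7] [ 500.  -402.   101.9]
102 4 [ 492.7 -406.8  102.3] [ 495.9 -401.9  105.1]
106 2 [ 498.2 -399.9  109.2] [ 501.9 -397.1  109.6]
110 38 [ 486.4 -414.1  110.2] [ 505.5 -395.   113.9]
114 7 [ 485.8 -407.1  114.3] [ 501.9 -399.4  117.8]
118 6 [ 493.5 -405.9  118.9] [ 497.7 -401.1  120.6]
134 15 [ 476.4 -418.9  135.6] [ 508.4 -382.   137.9]
138 134 [ 474.8 -427.6  138. ] [ 515.5 -379.9  142. ]
142 27 [ 477.5 -424.8  142. ] [ 513.8 -380.3  145.3]
146 22 [ 479.9 -404.2  146.2] [ 504.9 -388.5  149.9]
-118 max x 120.9 y range pull [-11.   60.    2.6]
-117 max x 120.9 y range pull [-12.6  58.2   0.8]
-116 max x 120.9 y range pull [-14.5  56.5  -0.9]
-115 max x 120.8 y range pull [-16.4  54.7  -2.6]
-114 max x 120.7 y range pull [-18.3  53.   -4.4]
-113 max x 120.5 y range pull [-20.3  51.2  -6.1]
-112 max x 120.4 y range pull [-22.2  49.4  -7.8]
-111 max x 120.2 y range pull [-24.1  47.5  -9.6]
-110 max x 120.0 y range pull [-26.   45.7 -11.3]
-109 max x 119.8 y range pull [-27.9  43.9 -13.1]
```

View pics/s2.png

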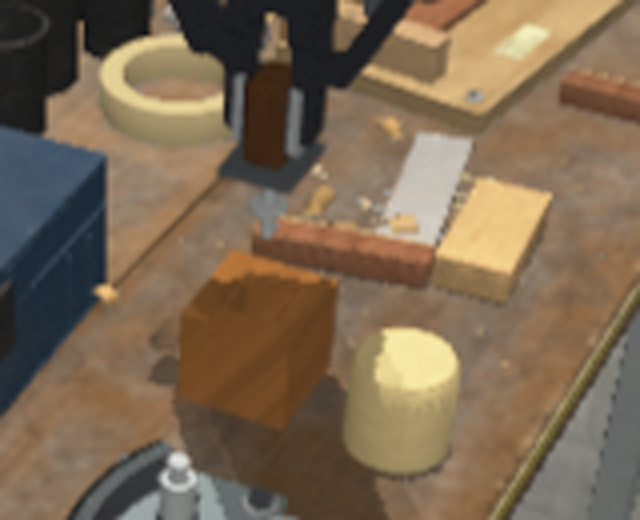

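Run:
```python
from h import *
P=np.load('w1.npz')['P'];X=P[...,0];Y=P[...,1];Z=P[...,2]
c=np.array([463.2,-162.6]);a=np.radians(-116);u=np.array([np.cos(a),np.sin(a)]);w=np.array([-u[1],u[0]])
q=(P[...,:2]-c);x=q@u;y=q@w
m=(np.abs(y)<22)&(x>30)&(x<125)&(Z>35)&(Z<47)
for x0 in range(40,124,4):
    k=m&(x>=x0)&(x<x0+4)
    if k.sum(): print(x0,k.sum(),np.round([y[k].min(),y[k].max(),(y[k].min()+y[k].max())/2,np.median(Z[k])],1))
# nx holes
```

```text
40 58 [-9.1  8.1 -0.5 45.2]
44 61 [-9.2  8.1 -0.6 45.3]
48 77 [-9.7  7.7 -1.  42.3]
52 35 [-3.1  5.5  1.2 42.1]
56 30 [-3.5  1.4 -1.  42.2]
60 42 [-7.5  4.8 -1.4 41.9]
64 109 [-12.2   9.7  -1.3  42.3]
68 76 [-15.3  12.4  -1.5  42.3]
72 55 [-14.9  12.4  -1.3  42.2]
76 55 [-15.   12.4  -1.3  42.3]
80 61 [-14.9  12.4  -1.3  42.2]
84 97 [-13.6  10.9  -1.4  42.3]
88 95 [-12.9   9.4  -1.7  42.3]
92 59 [-14.3  10.5  -1.9  42.1]
96 55 [-14.3  10.6  -1.9  42.1]
100 50 [-14.4  10.6  -1.9  41.8]
104 51 [-14.5  10.6  -1.9  42. ]
108 51 [-14.5  10.2  -2.1  41.9]
112 65 [-14.   10.2  -1.9  42.1]
116 89 [-12.3   7.9  -2.2  42.4]
120 9 [-8.3  2.7 -2.8 41.9]
```

Call:
{"method": "play_rows", "body": {"series": [{"x": 155, "y": -74.4, "z": 0, "wx": 0, "wy": 0, "wz": 0.514, "hand": 1}, {"x": 155, "y": -74.4, "z": 0, "wx": 0, "wy": 0, "wz": 0.514, "hand": 1}, {"x": 155, "y": -74.4, "z": 0, "wx": 0, "wy": 0, "wz": 0.514, "hand": 1}, {"x": 155, "y": -74.4, "z": 15, "wx": 0, "wy": 0, "wz": 0.514, "hand": 1}, {"x": 155, "y": -74.4, "z": 21, "wx": 0, "wy": 0, "wz": 0.514, "hand": 1}, {"x": 155, "y": -74.4, "z": 21, "wx": 0, "wy": 0, "wz": 0.514, "hand": 1}, {"x": 155, "y": -74.4, "z": 21, "wx": 0, "wy": 0, "wz": 0.514, "hand": 1}, {"x": 155, "y": -74.4, "z": 21, "wx": 0, "wy": 0, "wz": 0.514, "hand": 1}, {"x": 155, "y": -74.4, "z": 21, "wx": 0, "wy": 0, "wz": 0.514, "hand": 1}]}}

```text
clock: 6.9
ee_pos: [417.8, -252.3, 301.0]
tool_rot: [[0.457, 0.89, 0.0], [0.89, -0.457, -0.001], [-0.001, 0.001, -1.0]]
force: [0.2, -1.0, -1.5]
width: 21.2
gripper_force: 88.7
```

```bash
cat >> h.py <<'E'
pin=np.array([463.2,-162.6]); PZ=186.2
def st():
    s=r.get_state(); R=np.array(s['tool_rot']); p=np.array(s['ee_pos'])
    q=p[:2]-pin; ux=-np.array([R[0,0],R[1,0]])
    print('t',round(s['clock'],2),'ee',np.round(p,1),'oz',round(p[2]-PZ,1),'yaw',round(float(np.degrees(np.arctan2(R[1,0],R[0,0]))),2),'F',np.round(s['force'],1),'T',np.round(s['ft_torque'],2),'w',round(s['width'],1),
      'r',round(float(np.hypot(*q)),1),'ang',round(float(np.degrees(np.arctan2(q[1],q[0]))),2), 'zaxis',np.round(R[:,2],3))
    return s
E
python3 - <<'E'
from h import *
im,d,P=cloud('wrist');st(); save(im,'w2.png'); np.savez('w2.npz',im=im,d=d,P=P)
X=P[...,0];Y=P[...,1];Z=P[...,2]
def box(x0,x1,y0,y1,z0,z1): return P[(X>x0)&(X<x1)&(Y>y0)&(Y<y1)&(Z>z0)&(Z<z1)]
def rect(n,p):
    if len(p)<4: print(n,len(p));return
    q=cv2.minAreaRect(p[:,:2].astype(np.float32)); print(n,len(p),np.round(q[0],1),np.round(q[1],1),round(q[2],1),'med',np.round(np.median(p,0),1))
rect('plate',box(418,530,-330,-125,5,12))
rect('post',box(460,500,-300,-250,44.5,52))
rect('bracket',box(440,500,-200,-120,53,60))
a=np.radians(-117.1);u=np.array([np.cos(a),np.sin(a)]);w=np.array([-u[1],u[0]])
q=(P[...,:2]-pin);x=q@u;y=q@w
m=(np.abs(y)<22)&(x>30)&(x<125)&(Z>35)&(Z<47)
for x0 in range(40,124,6):
    k=m&(x>=x0)&(x<x0+6)
    if k.sum(): print(x0,k.sum(),np.round([y[k].min(),y[k].max(),(y[k].min()+y[k].max())/2,np.median(Z[k]),x[k].max()],1))
for z0 in range(64,124,4):
    k=(np.abs(y)<30)&(x>70)&(x<135)&(Z>z0)&(Z<z0+4)
    if k.sum(): print('hook z',z0,k.sum(),np.round([x[k].min(),x[k].max(),y[k].min(),y[k].max()],1))
E
```

```text
t 6.95 ee [ 417.8 -252.2  300.9] oz 114.7 yaw 62.83 F [ 0.1 -0.1 -2.7] T [-0.02 -0.07 -0.04] w 21.2 r 100.4 ang -116.9 zaxis [ 0.    -0.001 -1.   ]
plate 16568 [ 471.2 -223.9] [ 90.3 179.8] 7.3 med [ 468.5 -219.6    8.3]
post 176 [ 477.6 -274.6] [ 9.9 10.5] 18.4 med [ 477.5 -274.1   48.2]
bracket 2581 [ 462.5 -156.4] [29.6 36.7] 7.5 med [ 462.5 -154.6   55.8]
40 136 [-8.8  8.5 -0.2 45.2 45.9]
46 122 [-8.9  8.6 -0.2 44.1 52. ]
52 64 [-1.9  6.4  2.3 42.1 57.6]
58 89 [-6.9  7.2  0.2 42.1 64. ]
64 193 [-12.6  13.    0.2  42.2  69.8]
70 130 [-13.5  13.9   0.2  42.2  76. ]
76 114 [-13.6  14.    0.2  42.2  82. ]
82 197 [-13.6  14.    0.2  42.1  88. ]
88 159 [-11.6  11.9   0.1  42.3  94. ]
94 91 [-11.7  12.    0.2  42.3 100. ]
100 84 [-11.8  12.1   0.2  42.1 105.5]
hook z 116 1101 [ 79.  100.3 -20.3  19.7]
hook z 120 1000 [ 78.8  98.9 -20.   19.3]
```

View pics/w2.png

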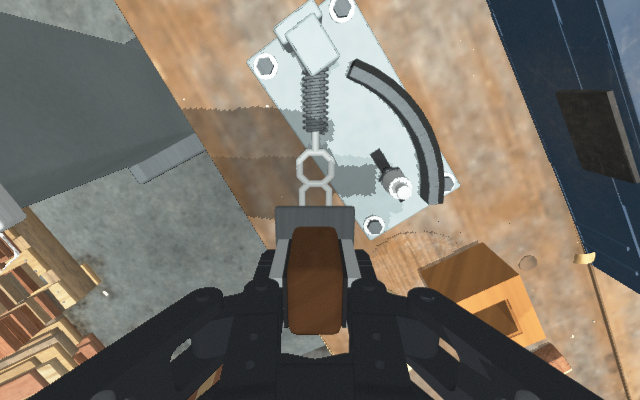

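Call:
{"method": "play_rows", "body": {"series": [{"x": 1.5, "y": 0, "z": 10, "wx": 0, "wy": 0, "wz": 0, "hand": 1}, {"x": 1.5, "y": 0, "z": 20, "wx": 0, "wy": 0, "wz": 0, "hand": 1}, {"x": 1.5, "y": 0, "z": 25, "wx": 0, "wy": 0, "wz": 0, "hand": 1}, {"x": 1.5, "y": 0, "z": 28, "wx": 0, "wy": 0, "wz": 0, "hand": 1}, {"x": 1.5, "y": 0, "z": 31, "wx": 0, "wy": 0, "wz": 0, "hand": 1}, {"x": 1.5, "y": 0, "z": 34, "wx": 0, "wy": 0, "wz": 0, "hand": 1}]}}

```text
clock: 7.55
ee_pos: [418.3, -250.0, 266.6]
tool_rot: [[0.456, 0.89, 0.0], [0.89, -0.456, -0.0], [0.0, 0.0, -1.0]]
force: [-0.5, 0.6, -1.8]
width: 21.2
gripper_force: 88.7
```

```bash
python3 -c "
from h import *
st()"
```

```text
t 7.55 ee [ 418.3 -250.   266.6] oz 80.4 yaw 62.9 F [-0.5  0.6 -1.8] T [-0.01 -0.02 -0.02] w 21.2 r 98.3 ang -117.19 zaxis [ 0. -0. -1.]
```

Call:
{"method": "play_rows", "body": {"series": [{"x": 0, "y": 0, "z": 4, "wx": 0, "wy": 0, "wz": 0, "hand": 1}, {"x": 0, "y": 0, "z": 7.5, "wx": 0, "wy": 0, "wz": 0, "hand": 1}, {"x": 0, "y": 0, "z": 7.5, "wx": 0, "wy": 0, "wz": 0, "hand": 1}, {"x": -6, "y": 0, "z": 7.5, "wx": 0, "wy": 0, "wz": 0, "hand": 1}, {"x": -11, "y": 0, "z": 7.5, "wx": 0, "wy": 0, "wz": 0, "hand": 1}, {"x": -16, "y": 0, "z": 7.5, "wx": 0, "wy": 0, "wz": 0, "hand": 1}, {"x": -21, "y": 0, "z": 7.5, "wx": 0, "wy": 0, "wz": 0, "hand": 1}, {"x": -21, "y": 0, "z": 7.5, "wx": 0, "wy": 0, "wz": 0, "hand": 1}, {"x": -21, "y": 0, "z": 7.5, "wx": 0, "wy": 0, "wz": 0, "hand": 1}]}}

```text
clock: 8.45
ee_pos: [408.9, -268.3, 259.3]
tool_rot: [[0.456, 0.89, 0.001], [0.89, -0.456, 0.001], [0.001, 0.0, -1.0]]
force: [1.3, 2.7, -3.0]
width: 21.0
gripper_force: 88.7
```

```bash
python3 -c "
from h import *
for i in range(3): st(); r.grab_frame('wrist')
im,d,P=cloud('scene'); save(cv2.resize(im[160:290,310:470],None,fx=4,fy=4,interpolation=cv2.INTER_CUBIC),'s3.png')
"
```

```text
t 8.45 ee [ 408.9 -268.3  259.3] oz 73.1 yaw 62.9 F [ 1.3  2.7 -3. ] T [ 0.73 -0.39  0.01] w 21.0 r 118.9 ang -117.2 zaxis [ 0.001  0.001 -1.   ]
t 8.5 ee [ 408.9 -268.2  259.2] oz 73.0 yaw 62.92 F [ 2.3  3.3 -2.4] T [ 0.73 -0.42  0.06] w 20.9 r 118.8 ang -117.2 zaxis [ 0.     0.001 -1.   ]
t 8.55 ee [ 408.9 -268.2  259.2] oz 73.0 yaw 62.93 F [ 1.5  2.4 -1.6] T [ 0.69 -0.42 -0.04] w 21.3 r 118.8 ang -117.19 zaxis [ 0.     0.001 -1.   ]
```

View pics/s3.png

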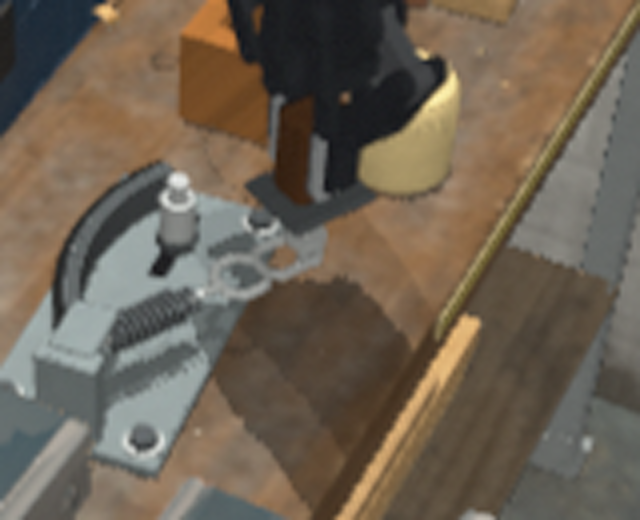

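Call:
{"method": "play_rows", "body": {"series": [{"x": 0, "y": 0, "z": 0, "wx": 0, "wy": 0, "wz": 0, "hand": 1}, {"x": -5, "y": 0, "z": 0, "wx": 0, "wy": 0, "wz": 0, "hand": 1}, {"x": -10, "y": 0, "z": 0, "wx": 0, "wy": 0, "wz": 0, "hand": 1}, {"x": -15, "y": 0, "z": 0, "wx": 0, "wy": 0, "wz": 0, "hand": 1}, {"x": -20, "y": 0, "z": 0, "wx": 0, "wy": 0, "wz": 0, "hand": 1}, {"x": -24, "y": 0, "z": 0, "wx": 0, "wy": 0, "wz": 0, "hand": 1}, {"x": -28, "y": 0, "z": 0, "wx": 0, "wy": 0, "wz": 0, "hand": 1}, {"x": -28, "y": 0, "z": 0, "wx": 0, "wy": 0, "wz": 0, "hand": 1}, {"x": -28, "y": 0, "z": 0, "wx": 0, "wy": 0, "wz": 0, "hand": 1}], "grip_force": 120}}

```text
clock: 9.55
ee_pos: [396.1, -293.0, 259.1]
tool_rot: [[0.456, 0.89, 0.001], [0.89, -0.456, 0.002], [0.002, -0.001, -1.0]]
force: [2.6, 6.1, -1.8]
width: 20.9
gripper_force: 117.2
```

```bash
cat >> h.py <<'E'
def look():
    im,d,P=cloud('wrist'); s=st(); X,Y,Z=P[...,0],P[...,1],P[...,2]
    R=np.array(s['tool_rot']); u=-R[:2,0]; w=np.array([-u[1],u[0]]); q=P[...,:2]-pin; x=q@u; y=q@w
    oz=s['ee_pos'][2]-PZ
    k=(Z>oz+2)&(Z<oz+10)&(np.abs(y)<24)&(np.abs(x-np.hypot(*(np.array(s['ee_pos'])[:2]-pin)))<30)
    if k.sum(): print('flange',k.sum(),np.round([x[k].min(),y[k].min(),y[k].max()],1),'zedge',np.round([np.median(Z[k&(x<x[k].min()+4)]),np.median(Z[k&(x>x[k].max()-3)])],1))
    for x0 in range(46,140,6):
        k=(np.abs(y)<22)&(x>=x0)&(x<x0+6)&(Z>36)&(Z<min(72,oz-15))
        if k.sum()>5: print(x0,k.sum(),np.round([y[k].min(),y[k].max(),(y[k].min()+y[k].max())/2,np.median(Z[k])],1))
    return im,P
E
python3 -c "
from h import *
im,P=look(); save(im,'w3.png')
for i in range(2): st(); r.grab_frame('wrist')
"
```

```text
t 9.6 ee [ 396.1 -292.9  259.1] oz 72.9 yaw 62.9 F [ 2.7  7.5 -1.5] T [ 1.66 -0.88 -0.  ] w 20.6 r 146.5 ang -117.24 zaxis [ 0.001  0.002 -1.   ]
flange 2157 [124.1 -21.4  18.7] zedge [78.  77.3]
46 321 [-8.6  8.6 -0.  45.8]
52 219 [-6.5  6.5  0.  44.4]
58 228 [-6.6  6.6  0.  45.3]
64 213 [-6.6  6.  -0.3 43.9]
70 213 [-6.7  6.1 -0.3 45. ]
76 196 [-6.7  6.2 -0.3 44.5]
82 176 [-6.8  6.3 -0.2 42.6]
88 90 [-2.2  2.4  0.1 42.2]
94 203 [-9.2  8.8 -0.2 42.2]
100 265 [-13.9  13.6  -0.2  42.1]
106 178 [-14.   13.8  -0.1  42. ]
112 197 [-14.1  13.8  -0.1  41.9]
118 310 [-12.3  12.   -0.2  42. ]
124 203 [-12.5  11.6  -0.4  41.9]
130 146 [-12.6  11.8  -0.4  41.9]
t 9.6 ee [ 396.1 -292.9  259.1] oz 72.9 yaw 62.9 F [ 2.7  7.5 -1.5] T [ 1.66 -0.88 -0.  ] w 20.6 r 146.5 ang -117.24 zaxis [ 0.001  0.002 -1.   ]
t 9.65 ee [ 396.1 -292.9  259.1] oz 72.9 yaw 62.9 F [ 3.2  6.1 -2. ] T [ 1.74 -0.9  -0.03] w 20.8 r 146.5 ang -117.24 zaxis [ 0.001  0.002 -1.   ]
```

Call:
{"method": "play_rows", "body": {"series": [{"x": 0, "y": 0, "z": -7, "wx": 0, "wy": 0, "wz": 0, "hand": 1}, {"x": 0, "y": 0, "z": -14, "wx": 0, "wy": 0, "wz": 0, "hand": 1}, {"x": 0, "y": 0, "z": -21, "wx": 0, "wy": 0, "wz": 0, "hand": 1}, {"x": 0, "y": 0, "z": -28, "wx": 0, "wy": 0, "wz": 0, "hand": 1}, {"x": 0, "y": 0, "z": -28, "wx": 0, "wy": 0, "wz": 0, "hand": 1}, {"x": 0, "y": 0, "z": -28, "wx": 0, "wy": 0, "wz": 0, "hand": 1}]}}

```text
clock: 10.3
ee_pos: [396.1, -292.6, 286.9]
tool_rot: [[0.455, 0.89, 0.001], [0.89, -0.455, 0.003], [0.003, -0.001, -1.0]]
force: [3.5, 7.3, -4.3]
width: 20.6
gripper_force: 117.4
```

```bash
python3 -c "
from h import *
im,P=look(); save(im,'w4.png')
"
```

```text
t 10.35 ee [ 396.  -292.6  286.8] oz 100.6 yaw 62.91 F [ 3.7  5.5 -3.7] T [ 1.73 -0.9   0.01] w 21.0 r 146.3 ang -117.33 zaxis [ 0.     0.003 -1.   ]
flange 2154 [123.6 -21.6  18.5] zedge [105.8 105.4]
46 300 [-9.   8.7 -0.2 53.1]
52 184 [-6.7  6.4 -0.2 54.1]
58 194 [-6.7  6.4 -0.1 56.5]
64 164 [-6.7  6.4 -0.1 56.8]
70 182 [-6.7  6.5 -0.1 58.5]
76 149 [-6.7  5.9 -0.4 58.6]
82 177 [-6.8  5.9 -0.4 57.9]
88 85 [-2.5  1.7 -0.4 58.7]
94 172 [-8.5  8.4 -0.1 60. ]
100 260 [-14.1  13.3  -0.4  60.8]
106 164 [-14.2  13.4  -0.4  62.1]
112 182 [-14.2  13.4  -0.4  63.1]
118 285 [-12.9  12.1  -0.4  64.2]
124 199 [-12.4  11.8  -0.3  65. ]
130 155 [-12.4  11.8  -0.3  66.2]
```

Call:
{"method": "play_rows", "body": {"series": [{"x": -0.6, "y": 10.3, "z": 0, "wx": 0, "wy": 0, "wz": -0.07, "hand": 1}, {"x": 0.4, "y": 20.6, "z": 0, "wx": 0, "wy": 0, "wz": -0.14, "hand": 1}, {"x": 2.2, "y": 30.8, "z": 0, "wx": 0, "wy": 0, "wz": -0.209, "hand": 1}, {"x": 4.7, "y": 40.8, "z": 0, "wx": 0, "wy": 0, "wz": -0.279, "hand": 1}, {"x": 7.9, "y": 50.6, "z": 0, "wx": 0, "wy": 0, "wz": -0.349, "hand": 1}, {"x": 11.8, "y": 60.2, "z": 0, "wx": 0, "wy": 0, "wz": -0.419, "hand": 1}, {"x": 15.1, "y": 67.2, "z": 0, "wx": 0, "wy": 0, "wz": -0.471, "hand": 1}, {"x": 18.8, "y": 74, "z": 0, "wx": 0, "wy": 0, "wz": -0.524, "hand": 1}, {"x": 21.5, "y": 78.4, "z": 0, "wx": 0, "wy": 0, "wz": -0.559, "hand": 1}, {"x": 24.9, "y": 83.6, "z": 0, "wx": 0, "wy": 0, "wz": -0.6, "hand": 1}, {"x": 24.9, "y": 83.6, "z": 0, "wx": 0, "wy": 0, "wz": -0.6, "hand": 1}, {"x": 24.9, "y": 83.6, "z": 0, "wx": 0, "wy": 0, "wz": -0.6, "hand": 1}, {"x": 24.9, "y": 83.6, "z": 0, "wx": 0, "wy": 0, "wz": -0.6, "hand": 1}]}}

```text
clock: 11.65
ee_pos: [480.5, -308.0, 285.4]
tool_rot: [[-0.127, 0.992, -0.006], [0.992, 0.127, 0.005], [0.006, -0.005, -1.0]]
force: [-0.2, 6.8, -3.2]
width: 21.0
gripper_force: 117.6
```

```bash
python3 -c "
from h import *
im,P=look(); save(im,'w5.png')
X,Y,Z=P[...,0],P[...,1],P[...,2]
k=(abs(X-477.5)<12)&(abs(Y+274.5)<12)&(Z>42)&(Z<54)
print(k.sum(),P[k].min(0),P[k].max(0)) if k.sum() else 0
c=im[60:260,220:420]; save(cv2.resize(c,None,fx=3,fy=3,interpolation=cv2.INTER_CUBIC),'w5c.png')
"
```

```text
t 11.7 ee [ 480.5 -308.   285.4] oz 99.2 yaw 97.31 F [-0.4  7.4 -2.8] T [1.91 0.16 0.  ] w 20.6 r 146.4 ang -83.2 zaxis [-0.005  0.005 -1.   ]
flange 2151 [122.6 -23.5  16.6] zedge [104.4 103.6]
46 307 [-9.2  7.8 -0.7 52.7]
52 183 [-7.5  5.5 -1.  54.5]
58 182 [-7.5  5.5 -1.  55.2]
64 183 [-7.5  5.6 -1.  56.5]
70 153 [-7.5  5.  -1.3 57.5]
76 183 [-7.6  5.1 -1.3 58.6]
82 150 [-7.5  5.2 -1.2 56.6]
88 94 [-3.9  0.9 -1.5 57.7]
94 225 [-11.8   8.1  -1.8  59.3]
100 248 [-15.5  12.   -1.8  59.8]
106 380 [-15.5  12.   -1.8  48.4]
112 384 [-15.6  12.1  -1.7  60. ]
118 324 [-13.1   9.6  -1.8  63. ]
124 181 [-14.4  10.4  -2.   63.9]
130 130 [-14.4   9.8  -2.3  65. ]
216 [ 472.22071814 -279.92329868   46.25489874] [ 482.67282414 -269.56033177   49.81819802]
```

View pics/w5c.png

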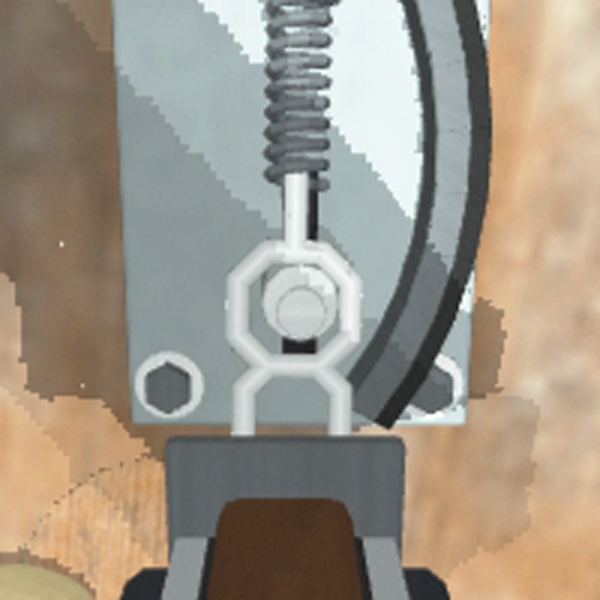

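```bash
cat >> h.py <<'E'
def eye(zlo=52):
    im,d,P=cloud('wrist'); s=st(); R=np.array(s['tool_rot']); u=-R[:2,0]/np.hypot(*R[:2,0]); w=np.array([-u[1],u[0]])
    q=P[...,:2]-pin; x=q@u; y=q@w; Z=P[...,2]
    k=(Z>zlo)&(Z<72)&(x>80)&(x<128)&(np.abs(y+1)<20)
    yc=(y[k&(x>104)&(x<116)].min()+y[k&(x>104)&(x<116)].max())/2
    c=k&(np.abs(y-yc)<1.5); xs=np.sort(x[c]); i=np.argmax(np.diff(xs))
    print('eye yc',round(yc,1),'gap x',np.round(xs[i:i+2],1),'mid',round(xs[i:i+2].mean(),1))
    pc=P[...,:2]; k=(np.abs(P[...,0]-477.5)<10)&(np.abs(P[...,1]+274.7)<10)&(Z>46.5)&(Z<50)
    if k.sum()>20: print('head in frame x',np.round([x[k].min(),x[k].max()],1),'y',np.round([y[k].min(),y[k].max()],1))
    return im,P
E
python3 -c "
from h import *
eye()"
```

```text
t 11.75 ee [ 480.5 -308.   285.4] oz 99.2 yaw 97.31 F [ 0.2  7.6 -4.3] T [1.95 0.17 0.01] w 20.8 r 146.4 ang -83.21 zaxis [-0.005  0.005 -1.   ]
eye yc -1.7 gap x [100.7 118.9] mid 109.8
head in frame x [107.9 117.9] y [-5.3  5.1]
```

Call:
{"method": "play_rows", "body": {"series": [{"x": -1.7, "y": 1.1, "z": 0, "wx": 0, "wy": 0, "wz": 0, "hand": 1}, {"x": -3.4, "y": 2.2, "z": 0, "wx": 0, "wy": 0, "wz": 0, "hand": 1}, {"x": -3.4, "y": 2.2, "z": 0, "wx": 0, "wy": 0, "wz": 0, "hand": 1}, {"x": -3.4, "y": 2.2, "z": 0, "wx": 0, "wy": 0, "wz": 0, "hand": 1}]}}

```text
clock: 12.15
ee_pos: [483.1, -311.0, 285.3]
tool_rot: [[-0.127, 0.992, -0.006], [0.992, 0.127, 0.006], [0.006, -0.005, -1.0]]
force: [-0.8, 7.3, -4.1]
width: 21.1
gripper_force: 117.6
```

```bash
python3 -c "
from h import *
eye()"
```

```text
t 12.2 ee [ 483.1 -310.9  285.3] oz 99.1 yaw 97.31 F [-1.9  7.3 -3. ] T [ 2.03  0.26 -0.03] w 20.7 r 149.6 ang -82.34 zaxis [-0.006  0.006 -1.   ]
eye yc -0.3 gap x [103.7 122. ] mid 112.8
head in frame x [107.8 118.5] y [-5.1  5.2]
```

Call:
{"method": "play_rows", "body": {"series": [{"x": -0.3, "y": 0.2, "z": 4, "wx": 0, "wy": 0, "wz": 0, "hand": 1}, {"x": -0.5, "y": 0.3, "z": 8, "wx": 0, "wy": 0, "wz": 0, "hand": 1}, {"x": -0.5, "y": 0.3, "z": 12, "wx": 0, "wy": 0, "wz": 0, "hand": 1}, {"x": -0.5, "y": 0.3, "z": 15, "wx": 0, "wy": 0, "wz": 0, "hand": 1}, {"x": -0.5, "y": 0.3, "z": 18, "wx": 0, "wy": 0, "wz": 0, "hand": 1}, {"x": -0.5, "y": 0.3, "z": 18, "wx": 0, "wy": 0, "wz": 0, "hand": 1}]}}

```text
clock: 12.8
ee_pos: [483.3, -311.3, 267.1]
tool_rot: [[-0.127, 0.992, -0.006], [0.992, 0.127, 0.006], [0.006, -0.005, -1.0]]
force: [-1.1, 7.8, -2.7]
width: 20.9
gripper_force: 117.6
```

```bash
python3 -c "
from h import *
look()"
```

```text
t 12.85 ee [ 483.4 -311.4  267.3] oz 81.1 yaw 97.31 F [-1.9  6.9 -2.1] T [ 2.01  0.25 -0.  ] w 20.8 r 150.2 ang -82.27 zaxis [-0.006  0.005 -1.   ]
flange 2154 [125.9 -21.2  18.8] zedge [86. 85.]
46 363 [-8.9  8.8 -0.  47.8]
52 222 [-6.7  6.1 -0.3 47.8]
58 197 [-6.7  6.1 -0.3 47.2]
64 217 [-6.8  6.2 -0.3 48.4]
70 204 [-6.8  6.3 -0.3 47.4]
76 220 [-6.8  6.3 -0.2 49. ]
82 199 [-6.3  6.4  0.1 46.8]
88 98 [-2.3  6.5  2.1 46.5]
94 115 [-7.5  7.2 -0.2 46.8]
100 318 [-12.9  12.5  -0.2  47.2]
106 452 [-14.2  13.7  -0.2  46.9]
112 399 [-13.6  13.4  -0.1  47.8]
118 320 [-13.7  13.4  -0.2  48. ]
124 246 [-12.7  11.7  -0.5  48.4]
130 157 [-12.7  11.8  -0.4  48.4]
136 50 [-12.1  11.8  -0.1  48.7]
```

Call:
{"method": "play_rows", "body": {"series": [{"x": 0, "y": 0, "z": 4, "wx": 0, "wy": 0, "wz": 0, "hand": 1}, {"x": 0, "y": 0, "z": 8, "wx": 0, "wy": 0, "wz": 0, "hand": 1}, {"x": 0, "y": 0, "z": 10.5, "wx": 0, "wy": 0, "wz": 0, "hand": 1}, {"x": 0, "y": 0, "z": 12, "wx": 0, "wy": 0, "wz": 0, "hand": 1}, {"x": 0, "y": 0, "z": 12, "wx": 0, "wy": 0, "wz": 0, "hand": 1}]}}

```text
clock: 13.35
ee_pos: [483.7, -311.7, 256.2]
tool_rot: [[-0.127, 0.992, -0.004], [0.992, 0.127, 0.005], [0.005, -0.004, -1.0]]
force: [-1.1, 7.5, 1.8]
width: 20.9
gripper_force: 117.9
```

```bash
python3 -c "
from h import *
look()"
```

```text
t 13.4 ee [ 483.8 -311.8  256.3] oz 70.1 yaw 97.31 F [-0.6  8.   1.3] T [2.04 0.34 0.02] w 20.6 r 150.6 ang -82.14 zaxis [-0.004  0.005 -1.   ]
flange 2155 [126.8 -20.6  19.4] zedge [75.2 74.3]
46 367 [-8.8  9.   0.1 45.5]
52 221 [-6.3  6.5  0.1 44.7]
58 213 [-6.4  6.6  0.1 44.3]
64 202 [-6.4  6.6  0.1 44.5]
70 202 [-6.4  6.7  0.1 44.3]
76 207 [-6.5  6.8  0.2 44.4]
82 187 [-6.   6.9  0.5 43.6]
88 113 [-2.7  6.3  1.8 41.1]
94 106 [-6.1  6.5  0.2 41.3]
100 342 [-11.9  12.3   0.2  41.2]
106 500 [-13.1  14.2   0.5  40.9]
112 410 [-13.3  14.3   0.5  41.6]
118 307 [-13.3  13.8   0.3  40.8]
124 261 [-11.7  12.3   0.3  41. ]
130 155 [-11.8  12.3   0.3  41. ]
136 41 [-11.8  12.3   0.2  40.8]
```

Call:
{"method": "play_rows", "body": {"series": [{"x": 2, "y": 0, "z": 0, "wx": 0, "wy": 0, "wz": 0, "hand": 1}, {"x": 4, "y": 0, "z": 0, "wx": 0, "wy": 0, "wz": 0, "hand": 1}, {"x": 6, "y": 0, "z": 0, "wx": 0, "wy": 0, "wz": 0, "hand": 1}, {"x": 8, "y": 0, "z": 0, "wx": 0, "wy": 0, "wz": 0, "hand": 1}, {"x": 8, "y": 0, "z": 0, "wx": 0, "wy": 0, "wz": 0, "hand": 1}]}}

```text
clock: 13.9
ee_pos: [483.2, -304.8, 256.9]
tool_rot: [[-0.127, 0.992, -0.001], [0.992, 0.127, 0.001], [0.001, -0.001, -1.0]]
force: [-1.5, 5.6, -0.0]
width: 20.2
gripper_force: 117.9
```

```bash
python3 -c "
from h import *
look()"
```

```text
t 13.95 ee [ 483.2 -304.8  256.9] oz 70.7 yaw 97.29 F [-2.3  5.4 -0.1] T [ 1.39  0.3  -0.01] w 20.9 r 143.6 ang -82.01 zaxis [-0.001  0.001 -1.   ]
flange 2161 [120.7 -19.7  20.3] zedge [75.8 75.1]
46 327 [-8.5  9.   0.3 45.8]
52 224 [-5.9  7.   0.5 44.6]
58 229 [-6.   7.   0.5 44.7]
64 208 [-6.   7.1  0.6 44.6]
70 219 [-6.1  7.2  0.5 44.7]
76 199 [-5.7  7.2  0.8 44.4]
82 123 [-4.   7.3  1.7 41.7]
88 99 [-5.6  5.7  0.  42.1]
94 316 [-11.4  13.2   0.9  41.9]
100 227 [-12.8  14.5   0.9  41.7]
106 496 [-12.9  14.7   0.9  41.4]
112 419 [-13.   14.8   0.9  42.4]
118 245 [-10.7  13.1   1.2  41.8]
124 155 [-11.4  13.2   0.9  41.8]
130 37 [-10.8  13.3   1.2  41.6]
```

Call:
{"method": "play_rows", "body": {"series": [{"x": 2, "y": 0, "z": -1, "wx": 0, "wy": 0, "wz": 0, "hand": 1}, {"x": 4, "y": 0, "z": -2.5, "wx": 0, "wy": 0, "wz": 0, "hand": 1}, {"x": 7, "y": 0, "z": -2.5, "wx": 0, "wy": 0, "wz": 0, "hand": 1}, {"x": 10, "y": 0, "z": -2.5, "wx": 0, "wy": 0, "wz": 0, "hand": 1}, {"x": 12, "y": 0, "z": -2.5, "wx": 0, "wy": 0, "wz": 0, "hand": 1}, {"x": 12, "y": 0, "z": -2.5, "wx": 0, "wy": 0, "wz": 0, "hand": 1}, {"x": 12, "y": 0, "z": -2.5, "wx": 0, "wy": 0, "wz": 0, "hand": 1}]}}

```text
clock: 14.65
ee_pos: [482.1, -293.3, 259.8]
tool_rot: [[-0.127, 0.992, 0.0], [0.992, 0.127, -0.0], [-0.0, 0.0, -1.0]]
force: [0.0, -0.6, -2.2]
width: 20.6
gripper_force: 117.9
```

```bash
python3 -c "
from h import *
look()"
```

```text
t 14.7 ee [ 482.1 -293.3  259.7] oz 73.5 yaw 97.28 F [ 0.1 -0.4 -3.2] T [-0.05  0.   -0.04] w 20.5 r 132.1 ang -81.77 zaxis [ 0. -0. -1.]
flange 2115 [109.4 -19.   21.1] zedge [78.5 77.9]
46 291 [-8.6  9.   0.2 45.6]
52 210 [-5.9  6.8  0.5 44.4]
58 195 [-5.9  6.9  0.5 45. ]
64 185 [-6.   7.   0.5 44.8]
70 198 [-6.   7.1  0.5 44.9]
76 176 [-5.6  7.1  0.8 44.4]
82 108 [-1.6  7.1  2.8 41.7]
88 105 [-5.7  7.2  0.8 41.9]
94 293 [-11.7  13.2   0.8  42.1]
100 211 [-13.1  14.5   0.7  41.8]
106 449 [-13.   14.7   0.9  41.5]
112 385 [-12.6  14.8   1.1  42.6]
118 146 [-10.3  12.5   1.1  42. ]
```

Call:
{"method": "play_rows", "body": {"series": [{"x": 1.5, "y": 0, "z": 0, "wx": 0, "wy": 0, "wz": 0, "hand": 1}, {"x": 1.5, "y": 0, "z": -3, "wx": 0, "wy": 0, "wz": 0, "hand": 1}, {"x": 1.5, "y": 0, "z": -6, "wx": 0, "wy": 0, "wz": 0, "hand": 1}, {"x": 1.5, "y": 0, "z": -9, "wx": 0, "wy": 0, "wz": 0, "hand": 1}]}}

```text
clock: 15.1
ee_pos: [481.9, -291.8, 269.1]
tool_rot: [[-0.127, 0.992, 0.0], [0.992, 0.127, -0.0], [-0.0, 0.0, -1.0]]
force: [0.1, -0.0, -2.0]
width: 20.8
gripper_force: 117.9
```

```bash
python3 -c "
from h import *
st()"
```

```text
t 15.1 ee [ 481.9 -291.8  269.1] oz 82.9 yaw 97.27 F [ 0.1 -0.  -2. ] T [ 0.05  0.   -0.02] w 20.8 r 130.6 ang -81.75 zaxis [ 0. -0. -1.]
```

Call:
{"method": "play_rows", "body": {"series": [{"x": 0, "y": 0, "z": -8, "wx": 0, "wy": 0, "wz": 0, "hand": 1}, {"x": 0, "y": 0, "z": -25, "wx": 0, "wy": 0, "wz": 0, "hand": 1}, {"x": 0, "y": 0, "z": -53, "wx": 0, "wy": 0, "wz": 0, "hand": 1}, {"x": 0, "y": 0, "z": -53, "wx": 0, "wy": 0, "wz": 0, "hand": 1}, {"x": -113, "y": 2.3, "z": -53, "wx": 0, "wy": 0, "wz": 0.086, "hand": 1}, {"x": -113, "y": 2.3, "z": -53, "wx": 0, "wy": 0, "wz": 0.086, "hand": 1}, {"x": -113, "y": 2.3, "z": -53, "wx": 0, "wy": 0, "wz": 0.086, "hand": 1}, {"x": -113, "y": 2.3, "z": -53, "wx": 0, "wy": 0, "wz": 0.086, "hand": 1}, {"x": -113, "y": 2.3, "z": -53, "wx": 0, "wy": 0, "wz": 0.086, "hand": 1}, {"x": -113, "y": 2.3, "z": -53, "wx": 0, "wy": 0, "wz": 0.086, "hand": 1}, {"x": -113, "y": 2.3, "z": -53, "wx": 0, "wy": 0, "wz": 0.086, "hand": 1}]}}

```text
clock: 16.2
ee_pos: [499.0, -401.9, 321.7]
tool_rot: [[-0.043, 0.999, 0.001], [0.999, 0.043, 0.001], [0.001, 0.001, -1.0]]
force: [1.2, 0.8, -2.4]
width: 20.7
gripper_force: 117.9
```

```bash
python3 -c "
from h import *
s=st(); print(np.round(s['tool_rot'],4))
R=np.array(s['tool_rot']); print(R.T@(np.array([498.5,-403.3,242.2])-s['ee_pos']))
im,d,P=cloud('wrist'); save(im,'w6.png')
X,Y,Z=P[...,0],P[...,1],P[...,2]
p=P[(abs(Z-140)<6)&(abs(X-498)<26)&(abs(Y+403)<30)]; print('flange',p.min(0),p.max(0),len(p))
q=P[(abs(Z-56)<3)&(abs(X-498)<45)&(abs(Y+403)<45)];print('stand',len(q),cv2.minAreaRect(q[:,:2].astype(np.float32)),q.max(0))
"
```

```text
t 16.2 ee [ 499.  -401.9  321.7] oz 135.5 yaw 92.48 F [ 1.2  0.8 -2.4] T [ 0.01 -0.04  0.04] w 20.7 r 242.0 ang -81.48 zaxis [ 0.001  0.001 -1.   ]
[[-4.320e-02  9.991e-01  6.000e-04]
 [ 9.991e-01  4.320e-02  1.500e-03]
 [ 1.400e-03  6.000e-04 -1.000e+00]]
[-1.46020102 -0.65177721 79.45119668]
flange [ 477.28725435 -402.21318936  136.95926688] [ 517.78886272 -378.62968013  145.97761754] 2146
stand 3063 ((498.424072265625, -402.1325378417969), (62.19793701171875, 62.8734245300293), 1.9240540266036987) [ 530.5406028  -369.98989361   58.60615981]
```

Call:
{"method": "play_rows", "body": {"series": [{"x": -1.4, "y": -0.6, "z": 0, "wx": 0, "wy": 0, "wz": 0, "hand": 1}, {"x": -1.4, "y": -0.6, "z": 12, "wx": 0, "wy": 0, "wz": 0, "hand": 1}, {"x": -1.4, "y": -0.6, "z": 24, "wx": 0, "wy": 0, "wz": 0, "hand": 1}, {"x": -1.4, "y": -0.6, "z": 30, "wx": 0, "wy": 0, "wz": 0, "hand": 1}, {"x": -1.4, "y": -0.6, "z": 36, "wx": 0, "wy": 0, "wz": 0, "hand": 1}, {"x": -1.4, "y": -0.6, "z": 42, "wx": 0, "wy": 0, "wz": 0, "hand": 1}, {"x": -1.4, "y": -0.6, "z": 42, "wx": 0, "wy": 0, "wz": 0, "hand": 1}]}}

```text
clock: 16.95
ee_pos: [497.7, -404.7, 278.6]
tool_rot: [[-0.041, 0.999, -0.001], [0.999, 0.041, 0.001], [0.001, -0.001, -1.0]]
force: [0.5, 1.0, -2.8]
width: 20.8
gripper_force: 117.9
```

```bash
python3 -c "
from h import *
s=st()"
```

```text
t 16.95 ee [ 497.7 -404.7  278.6] oz 92.4 yaw 92.35 F [ 0.5  1.  -2.8] T [ 0.05  0.01 -0.  ] w 20.8 r 244.6 ang -81.88 zaxis [-0.001  0.001 -1.   ]
```

Call:
{"method": "play_rows", "body": {"series": [{"x": 1.3, "y": 0.8, "z": 0, "wx": 0, "wy": 0, "wz": 0, "hand": 1}, {"x": 1.3, "y": 0.8, "z": 8, "wx": 0, "wy": 0, "wz": 0, "hand": 1}, {"x": 1.3, "y": 0.8, "z": 16, "wx": 0, "wy": 0, "wz": 0, "hand": 1}, {"x": 1.3, "y": 0.8, "z": 24, "wx": 0, "wy": 0, "wz": 0, "hand": 1}, {"x": 1.3, "y": 0.8, "z": 31, "wx": 0, "wy": 0, "wz": 0, "hand": 1}, {"x": 1.3, "y": 0.8, "z": 34, "wx": 0, "wy": 0, "wz": 0, "hand": 1}, {"x": 1.3, "y": 0.8, "z": 35.5, "wx": 0, "wy": 0, "wz": 0, "hand": 1}, {"x": 1.3, "y": 0.8, "z": 36, "wx": 0, "wy": 0, "wz": 0, "hand": 1}, {"x": 1.3, "y": 0.8, "z": 36, "wx": 0, "wy": 0, "wz": 0, "hand": 1}]}}

```text
clock: 17.85
ee_pos: [498.8, -403.7, 243.9]
tool_rot: [[-0.041, 0.999, 0.0], [0.999, 0.041, -0.0], [-0.0, 0.0, -1.0]]
force: [0.0, 0.3, -1.3]
width: 20.7
gripper_force: 117.9
```

```bash
python3 -c "
from h import *
r.grab_frame('scene');r.grab_frame('scene');s=st()"
```

```text
t 17.95 ee [ 498.8 -403.7  244. ] oz 57.8 yaw 92.35 F [ 0.3  0.6 -2.4] T [ 0.03 -0.02  0.03] w 21.0 r 243.7 ang -81.6 zaxis [ 0.001 -0.    -1.   ]
```

Call:
{"method": "play_rows", "body": {"series": [{"x": 0.4, "y": 0, "z": 1, "wx": 0, "wy": 0, "wz": 0, "hand": 1}, {"x": 0.4, "y": 0, "z": 1.8, "wx": 0, "wy": 0, "wz": 0, "hand": 1}, {"x": 0.4, "y": 0, "z": 1.8, "wx": 0, "wy": 0, "wz": 0, "hand": 1}, {"x": 0.4, "y": 0, "z": 1.8, "wx": 0, "wy": 0, "wz": 0, "hand": 1}], "grip_force": 40}}

```text
clock: 18.35
ee_pos: [498.8, -403.2, 242.3]
tool_rot: [[-0.041, 0.999, 0.001], [0.999, 0.041, 0.0], [0.0, 0.001, -1.0]]
force: [-0.6, 1.2, 1.6]
width: 20.6
gripper_force: 118.6
```

```bash
python3 -c "
from h import *
s=st()"
```

```text
t 18.35 ee [ 498.8 -403.2  242.3] oz 56.1 yaw 92.36 F [-0.6  1.2  1.6] T [0.2  0.2  0.01] w 20.6 r 243.3 ang -81.59 zaxis [ 0.001  0.    -1.   ]
```

Call:
{"method": "play_rows", "body": {"series": [{"x": 0, "y": 0, "z": 0, "wx": 0, "wy": 0, "wz": 0, "hand": 0.3}, {"x": 0, "y": 0, "z": 0, "wx": 0, "wy": 0, "wz": 0, "hand": -0.3}, {"x": 0, "y": 0, "z": 0, "wx": 0, "wy": 0, "wz": 0, "hand": -1}, {"x": 0, "y": 0, "z": 0, "wx": 0, "wy": 0, "wz": 0, "hand": -1}, {"x": 0, "y": 0, "z": 0, "wx": 0, "wy": 0, "wz": 0, "hand": -1}, {"x": 0, "y": 0, "z": 0, "wx": 0, "wy": 0, "wz": 0, "hand": -1}, {"x": 0, "y": 0, "z": -20, "wx": 0, "wy": 0, "wz": 0, "hand": -1}, {"x": 0, "y": 0, "z": -60, "wx": 0, "wy": 0, "wz": 0, "hand": -1}, {"x": 0, "y": 0, "z": -100, "wx": 0, "wy": 0, "wz": 0, "hand": -1}, {"x": 70, "y": -20, "z": -140, "wx": 0, "wy": 0, "wz": 0, "hand": -1}, {"x": 120, "y": -40, "z": -140, "wx": 0, "wy": 0, "wz": 0, "hand": -1}, {"x": 120, "y": -40, "z": -140, "wx": 0, "wy": 0, "wz": 0, "hand": -1}, {"x": 120, "y": -40, "z": -140, "wx": 0, "wy": 0, "wz": 0, "hand": -1}, {"x": 120, "y": -40, "z": -140, "wx": 0, "wy": 0, "wz": 0, "hand": -1}]}}

```text
clock: 19.75
ee_pos: [453.9, -284.6, 382.4]
tool_rot: [[-0.043, 0.999, 0.002], [0.999, 0.043, 0.001], [0.0, 0.002, -1.0]]
force: [-0.2, -0.1, 0.2]
width: 85.7
gripper_force: 0.0
```

Run:
```python
from h import *
im,d,P=cloud('wrist'); s=st(); save(im,'w7.png')
X=P[...,0];Y=P[...,1];Z=P[...,2]
def rect(n,x0,x1,y0,y1,z0,z1):
    p=P[(X>x0)&(X<x1)&(Y>y0)&(Y<y1)&(Z>z0)&(Z<z1)]
    if len(p)<4: print(n,len(p));return
    q=cv2.minAreaRect(p[:,:2].astype(np.float32)); print(n,len(p),np.round(q[0],1),np.round(q[1],1),round(q[2],1),'med',np.round(np.median(p,0),1))
rect('flange',450,540,-450,-350,59.5,64)
rect('handle',450,540,-450,-350,102,112)
rect('post',465,490,-290,-260,44.8,52)
rect('eye',455,500,-320,-255,36,44.5)
save(cv2.resize(im[20:370,180:440],None,fx=1.7,fy=1.7,interpolation=cv2.INTER_CUBIC),'w7c.png')
```

```text
t 19.8 ee [ 453.8 -285.4  382.2] oz 196.0 yaw 92.35 F [ 1.1 -0.5 -0.1] T [-0.01 -0.02 -0.03] w 85.4 r 123.2 ang -94.36 zaxis [ 0.001 -0.    -1.   ]
flange 779 [ 497.9 -403.2] [40.1 46.1] 3.2 med [ 489.  -392.    61.2]
handle 699 [ 497.7 -402.8] [22.5 28.8] 3.4 med [ 497.1 -401.   106.8]
post 101 [ 477.5 -274.6] [ 9.7 10. ] 4.5 med [ 477.3 -274.6   48.4]
eye 809 [ 478.8 -283.9] [27.3 57.3] 4.7 med [ 478.8 -278.2   41.8]
```

View pics/w7c.png

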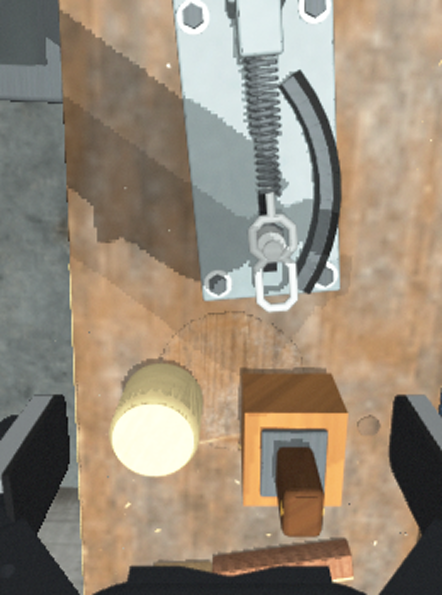

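The last picture shows the inner eye (crop pixel 272,242) round the post below the head. The puller stands flat in its stand (295,460), and the tin has not moved.

```bash
python3 -c "
from workcell import r
print(r.sign_off())"
```

```text
the job is handed in; nothing more can be done
None
```

The spring's inner eye is seated under the post's head, the puller is back upright in its stand, and the job was handed in at about 20 s; measured pull peaked near 8 N and stretch at about 38 mm.

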